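# Lower the eye shields of the bench grinder

## Robot

A 6-joint arm with a two-finger parallel gripper is mounted at the origin on the work surface. World frame = base frame: x ahead of the robot, y to its left, z up, the work surface at z = 0. Lengths are in m, angles in rad, forces in N, time in s.
With the tool pointing down it reaches from about 0.325 to 0.775 m from the base axis. Payload 5.5 kg.
Tool frame: the origin (TCP) lies at the very end of the fingers, on their centre line; the grasp point (between the pads) lies 19 mm behind it; z points along the fingers, y is the direction in which the jaws open and shut (so a half turn about z gives the same grasp; the last joint's range is limited). The gripper opens to 85 mm and grips with 20 to 120 N. Pads are 22 mm wide; open, the fingers measure 114 mm over their backs; the gripper's body (76 mm by 85 mm) begins 54 mm behind the grasp point. The pads swing forward as they close: fully open they stand 13 mm farther back than shut.
Start: joints at [-1.261, 0.091, 1.231, -0, 1.82, -0.057], TCP at [0.215, -0.56, 0.206] pointing down, gripper open.
Joint ranges: [-2.87, 2.87], [-0.86, 2.18], [0.17, 2.46], [-1.51, 4.65], [0.06, 2.69], [-2.65, 2.65]. Speed limits (rad/s): [2.57, 2.57, 3.01, 3.14, 3.14, 3.14].

## Interface

Orientations are given as a 3x3 rotation matrix whose columns are the frame's x, y, z axes.
In Python, from plant import arm gives the robot as it stands. Calls block until the motion is done:
- arm.goto(position, orientation): joint-space move of the TCP to a pose.
- arm.line_to(position, ori=None, velocity=0.15): straight line of the TCP; ori=None keeps the orientation; velocity is the mean speed in m/s.
- arm.move_j(angles): joint-space move.
- arm.gripper_to(opening): opening from 0.0 (shut) to 1.0 (fully open); the grip force is fixed at half the most; returns when the fingers have stopped.
- arm.pause(seconds).
- arm.inverse_kinematics(position, orientation): joint angles nearest the present ones, or None.
- arm.read_camera(name): name is "side" or "top"; returns the picture (400x640x3 uint8, blue, green, red); there is no depth.
- arm.camera_info(name): a dict with "vfov" (degrees; the focal length in pixels is half the picture's height over the tangent of half this angle, whatever the lens; pixels are square), "cx", "cy" (the principal point, pixels), "k1" (the pictures are not rectified: a ray, as slopes to the right and down, at radius r is drawn at 1 + k1 r^2 times it, then the intrinsics apply), "R" (3x3) and "t" (3): a world point X has camera coordinates R X + t. Camera axes: x right, y down, z forward; pixel columns grow to the right and rows downward; lengths in m; the calibration is good to about 2 mm. A picture is of the moment at which its call begins. camera_info takes no time and is no camera call.
A pose or a line that the arm cannot do raises arm.MotionError and nothing moves.
- arm.close_job(): hands the job in, once; it reports no verdict.
Readings, each from a call of its own:
- arm.read_time(): time.
- arm.read_joint_pos(): joint angles.
- arm.read_joint_velocities(): joint speeds.
- arm.read_joint_efforts(): joint torques, N m.
- arm.read_position(): TCP position.
- arm.read_ee_rot(): TCP orientation.
- arm.read_contact_force(): force on the tool from outside, world axes, zero at the start.
- arm.read_wrist_torque(): the same for the moment, N m.
- arm.read_grip_width(): opening from 0.0 (shut) to 1.0 (fully open).
Only numpy, scipy, OpenCV 4.12 (cv2) and the standard library are available. Lean on these libraries where they do the work, as an engineer would, in place of code of your own. Each camera call takes 0.05 s, during which the arm holds its last target.

## Task

The bench grinder is about to be used and both of its eye shields have been left swung up. With your fingertips, push each shield down from above until it rests fully down on its stop, over its wheel. Only push: do not grip or lift a shield or touch its underside, and leave the things around the grinder where they are.

Things in the scene. Friction and masses are not known exactly. Their poses are not given: they have to be found in the camera images.
- grinder: Grey bench grinder, two 150 mm wheels, bolted down, 200 x 340 (y) mm. Origin on the bench under its middle; its front (wheel mouths, tool rests, shields) faces its -x, towards the robot; y runs along the spindle. Wheel guards: centred at y = +-140, x = -71 to +101, 211 mm high; motor between them 192 mm high. Tool rests (plates) at x = -115 to -81, top 120 mm high.
- left_shield_hinge (a point): Middle of the hinge of the left shield (the one at the grinder's +y): at grinder x = -52, y = +140, z = 214 mm. The hinge runs along the grinder's y axis.
- left_shield_edge (a point): Middle of the free edge of the left shield, 100 mm from the hinge. The shield is a flat plate, 86 mm wide along the hinge, from 6 to 100 mm from it: a 12 mm wide dark rim and a clear window, upper face 3 mm above the plane through hinge and this point. The window's lens is a 3 mm sheet fixed beneath the plate to within 5 mm of its edges: no finger should touch this underside.
- left_shield (a joint): Angle of the left shield in rad: 0 = fully down on its stop, where it slopes from the hinge towards the operator 0.61 rad below level; grows as it swings up (0.61 = level, 1.75 = upper stop). Stiff hinge: the shield stays where it is left; 2 to 3 N pressed square on it near the free edge moves it down.
- right_shield_hinge (a point): Middle of the hinge of the right shield (the one at the grinder's -y), at grinder x = -52, y = -140, z = 214 mm; otherwise as the left one.
- right_shield_edge (a point): Middle of the free edge of the right shield, which is the same as the left one.
- right_shield (a joint): Angle of the right shield in rad, as for the left one.
- spray_can: Bystander: white and grey spray can with a black cap, 52 mm across, 182 mm high, standing beside the grinder, on either side. Origin at the middle of its foot.
- flange: Bystander: bare steel pipe piece with a flange at each end, 96 mm across, 72 mm high, standing beside the grinder on the other side from the can. Origin at the middle of its foot.
- wire_brush: Bystander: wire brush, wooden back 275 mm long and 28 mm wide, lying bristles up on the bench in front of the grinder, 36 mm high. Origin near its middle, on the bench.
- clamp: Bystander: small dark C-clamp lying on the bench in front of the grinder, about 120 by 75 mm and 20 mm high.

How it is judged:
By the outcome, as a careful person would: the job done as asked, in the order asked, and still so for the second after the job is handed in, with the robot touching nothing.
It also fails if it takes over 48 s, if anything falls off the work surface, if the arm or the gripper's body presses on something with over 40 N, if the wrist force passes 120 N, or if a joint passes its speed limit or range.

## Working session

There is one attempt and no reset: what is moved stays moved. The work goes in short steps, each a Python script; the robot and the scene stay as the last script left them, time stands still between calls to the robot, and variables do not carry over. Pictures are saved under pics/ and viewed, and the job is handed in when it is done.

```bash
ls; mkdir -p pics; python3 - <<'E'
from plant import arm
import cv2
for n in("side","top"):
    cv2.imwrite(f"pics/{n}0.png",arm.read_camera(n)); print(n,arm.camera_info(n))
print(arm.read_time())
E
```

```text
pics
side {'vfov': 56.67943094263067, 'cx': 321.03743947930514, 'cy': 202.84554267204345, 'k1': -0.08349951153858709, 'R': array([[-0.8675825 , -0.49728772,  0.00235065],
       [-0.2962237 ,  0.51299209, -0.80566161],
       [ 0.39943976, -0.69967424, -0.59237137]]), 't': array([0.52371395, 0.27180814, 0.87901211])}
top {'vfov': 52.77836295616303, 'cx': 318.0097750276788, 'cy': 198.53956137857378, 'k1': -0.04653469927600761, 'R': array([[ 0.01017593, -0.99990759,  0.0090143 ],
       [-0.99839382, -0.01066215, -0.05564265],
       [ 0.05573363, -0.00843361, -0.99841005]]), 't': array([0.05003165, 0.59204644, 1.22884022])}
0.1
```

View pics/side0.png

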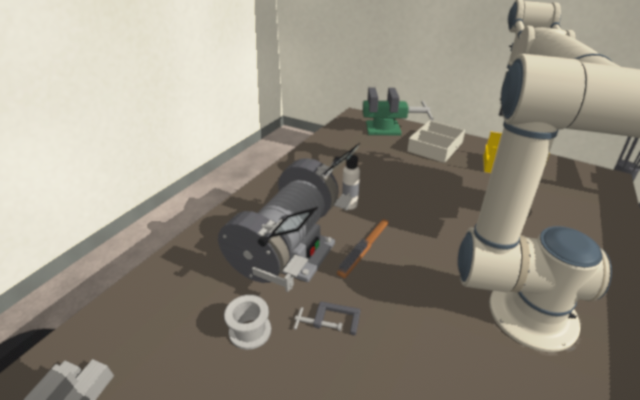

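View pics/top0.png

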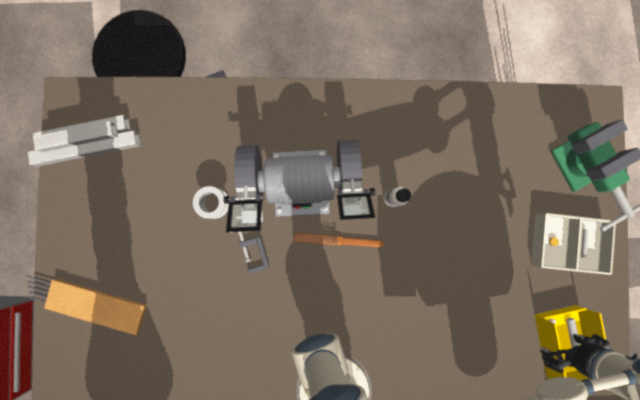

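The grinder is at about (300,180) in the top view. The left shield is at (244,213) and the right at (356,205). The flange is on the left, the can on the right, and the clamp and brush are in front. I'll zoom in next.

```bash
python3 - <<'E'
import cv2
a=cv2.imread("pics/top0.png")[130:280,180:420]
cv2.imwrite("pics/topz.png",cv2.resize(a,None,fx=3.3,fy=3.3,interpolation=cv2.INTER_CUBIC))
a=cv2.imread("pics/side0.png")[130:300,210:380]
cv2.imwrite("pics/sidez.png",cv2.resize(a,None,fx=3.5,fy=3.5,interpolation=cv2.INTER_CUBIC))
E
```

```text
(no output)
```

View pics/topz.png

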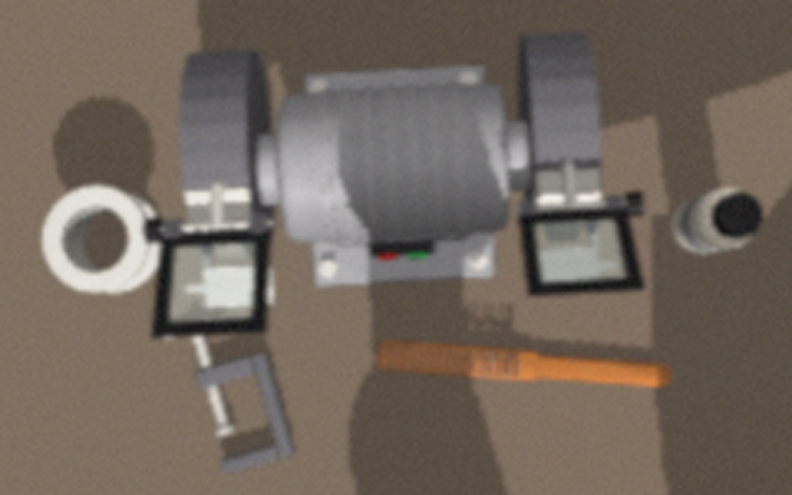

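View pics/sidez.png

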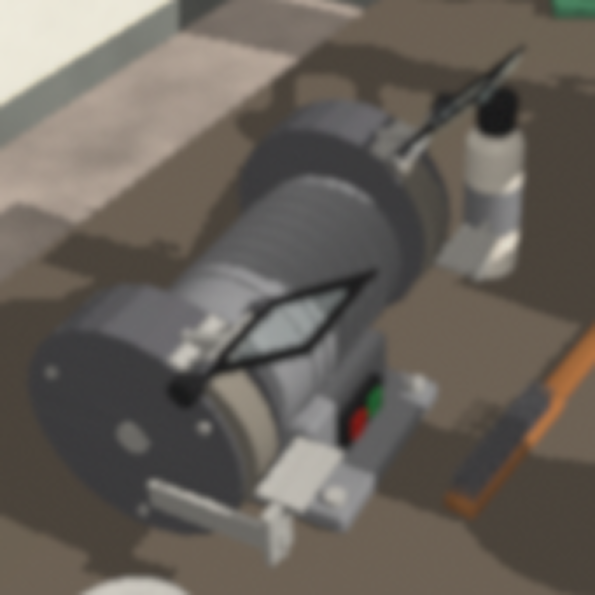

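```bash
cat > h.py <<'E'
import numpy as np, cv2
from plant import arm
def K(n):
    c=arm.camera_info(n); f=200/np.tan(np.radians(c["vfov"])/2)
    return c,f
def ray(n,uv):
    c,f=K(n); d=(np.array(uv,float)-[c["cx"],c["cy"]])/f
    s=d.copy()
    for _ in range(20): s=d/(1+c["k1"]*(s@s))
    R=c["R"]; o=-R.T@c["t"]; v=R.T@np.r_[s,1]; return o,v/np.linalg.norm(v)
def proj(n,X):
    c,f=K(n); p=c["R"]@np.asarray(X,float)+c["t"]; s=p[:2]/p[2]; s=s*(1+c["k1"]*(s@s)); return s*f+[c["cx"],c["cy"]]
def plane(n,uv,z):
    o,v=ray(n,uv); return o+v*(z-o[2])/v[2]
def tri(a,b):
    (o1,v1),(o2,v2)=ray("top",a),ray("side",b)
    t=np.linalg.lstsq(np.c_[v1,-v2],o2-o1,rcond=None)[0]
    p,q=o1+t[0]*v1,o2+t[1]*v2; return (p+q)/2,np.linalg.norm(p-q)
T=lambda u,v:(u/3.3+180-.35,v/3.3+130-.35)
S=lambda u,v:(u/3.5+210-.36,v/3.5+130-.36)
E
python3 - <<'E'
from h import *
np.set_printoptions(precision=4,suppress=True)
for n,a,b in [("Lfree_out",(155,336),(305,352)),("Lfree_in",(266,331),(377,271)),("Lh_out",(163,236),(212,374)),("Lh_in",(270,230),(258,308)),("Lknob",(152,230),(185,390)),("Rknob",(635,203),(447,103)),("R free_in",(530,293),(490,90)),("Rfree_out",(642,288),(522,50))]:
    print(n,*tri(T(*a),S(*b)), plane("top",T(*a),.217))
E
```

```text
Lfree_out [0.4953 0.2823 0.2689] 0.0027445694734385922 [0.4927 0.2928 0.217 ]
Lfree_in [0.499  0.1991 0.2696] 0.00038844195972964634 [0.4976 0.206  0.217 ]
Lh_out [0.5677 0.2849 0.223 ] 0.007199558376154286 [0.571  0.2882 0.217 ]
Lh_in [0.5799 0.2067 0.2138] 0.007370912629979453 [0.5766 0.2043 0.217 ]
Lknob [0.5754 0.2971 0.2158] 0.0006469597675851462 [0.5756 0.297  0.217 ]
Rknob [ 0.5999 -0.0828  0.2178] 0.0023663564258521773 [ 0.601  -0.0824  0.217 ]
R free_in [0.5255 0.0031 0.2918] 0.007381083686648879 [ 0.5294 -0.0001  0.217 ]
Rfree_out [ 0.5336 -0.0778  0.285 ] 0.0005783666531949855 [ 0.5342 -0.0881  0.217 ]
```

Hinge knobs triangulate at z ≈ 0.216/0.218, against 0.214 given. The free-edge middles lie about 99 mm from the hinges, against 100 mm given. That gives a grinder yaw of about 0.065 and shield angles of about 1.20 (left) and 1.44 (right). The next script checks the plan by reprojection and IK.

```bash
cat >> h.py <<'E'
kl,kr=np.array([.5754,.2971]),np.array([.5999,-.0828])
yv=(kl-kr)/np.linalg.norm(kl-kr); xv=np.array([yv[1],-yv[0]]); mid=(kl+kr)/2
H={"L":np.r_[mid+.14*yv,.214],"R":np.r_[mid-.14*yv,.214]}
X3=np.r_[xv,0]; Y3=np.r_[yv,0]; Z3=np.array([0,0,1.])
ORI=np.c_[X3,-Y3,-Z3]
def edge(s,q,r=.1,dy=0,n=0):
    a=q-.61; return H[s]+r*(-np.cos(a)*X3+np.sin(a)*Z3)+dy*Y3+n*(np.sin(a)*X3+np.cos(a)*Z3)
W=.011
def tip(s,q,off=0,r=.08):
    a=q-.61
    return edge(s,q,r,0,.003+off)+W*np.clip(a/.25,-1,1)*X3
E
python3 - <<'E'
from h import *
np.set_printoptions(precision=3,suppress=True)
print(H,mid-xv*-.052)
def zt(p): return (p-np.array([180-.35,130-.35]))*3.3
def zs(p): return (p-np.array([210-.36,130-.36]))*3.5
for s,q in(("L",1.2),("R",1.44)):
    for dy in(.043,-.043): print(s,dy,zt(proj("top",edge(s,q,dy=dy))),zs(proj("side",edge(s,q,dy=dy))))
    for qq,o in((q+.15,.08),(q,0),(.6,0),(-.05,0)):
        p=tip(s,qq,o); print(qq,p,arm.inverse_kinematics(p,ORI),arm.inverse_kinematics(p,ORI@np.diag([-1,-1,1])))
    c=tip(s,q,.08); c[2]=.37; print(arm.inverse_kinematics(c,ORI))
E
```

```text
{'L': array([0.579, 0.247, 0.214]), 'R': array([ 0.597, -0.033,  0.214])} [0.64 0.11]
L 0.043 [150.911 337.596] [308.941 354.688]
L -0.043 [266.488 331.438] [378.416 270.856]
1.3499999999999999 [0.587 0.247 0.329] [ 0.346  0.265  0.815 -0.     2.062  1.852] [ 0.346  0.265  0.815 -0.     2.062 -1.29 ]
1.2 [0.525 0.243 0.261] [ 0.375  0.052  1.175 -0.     1.915  1.882] [ 0.375  0.052  1.175 -0.     1.915 -1.26 ]
0.6 [0.498 0.242 0.216] [ 0.39  -0.031  1.338 -0.     1.835  1.897] [ 0.39  -0.031  1.338 -0.     1.835 -1.245]
-0.05 [0.503 0.242 0.167] [ 0.388 -0.027  1.42  -0.     1.748  1.894] [ 0.388 -0.027  1.42  -0.     1.748 -1.248]
[ 0.353  0.262  0.742 -0.     2.138  1.86 ]
R 0.043 [527.788 296.197] [481.377  96.216]
R -0.043 [645.069 289.766] [525.588  46.148]
1.5899999999999999 [ 0.632 -0.03   0.327] [-0.102  0.25   0.836 -0.     2.055  1.405] [-0.102  0.25   0.836 -0.     2.055 -1.737]
1.44 [ 0.556 -0.035  0.275] [-0.124  0.     1.202 -0.     1.939  1.382] [-0.124  0.     1.202 -0.     1.939 -1.759]
0.6 [ 0.516 -0.038  0.216] [-0.139 -0.128  1.43  -0.     1.84   1.368] [-0.139 -0.128  1.43  -0.     1.84  -1.774]
-0.05 [ 0.521 -0.037  0.167] [-0.137 -0.123  1.512 -0.     1.753  1.369] [-0.137 -0.123  1.512 -0.     1.753 -1.772]
[-0.106  0.247  0.759 -0.     2.136  1.4  ]
```

```bash
cat >> h.py <<'E'
def push(s,q0):
    f=lambda: arm.read_contact_force()
    c=tip(s,q0+.1,.02); up=c.copy(); up[2]=.37
    arm.goto(up,ORI); print("above",arm.read_time(),f().round(1))
    arm.line_to(c,velocity=.2); print("near",f().round(1))
    for q in np.arange(q0+.05,.04,-.15):
        arm.line_to(tip(s,q),velocity=.1); F=f(); print(round(q,2),F.round(1),arm.read_position().round(3))
        if np.linalg.norm(F)>20: print("STOP");return
    q=.04
    while q>-.2:
        arm.line_to(tip(s,q),velocity=.05); F=f(); print("fin",round(q,2),F.round(1))
        if np.linalg.norm(F)>12: break
        q-=.025
    print(arm.read_time())
E
python3 - <<'E'
from h import *
arm.gripper_to(0.0); print(arm.read_grip_width(),arm.read_time(),arm.read_contact_force())
p=arm.read_position(); p[2]=.37
arm.line_to(p,velocity=.25)
push("R",1.44)
for n in("side","top"): cv2.imwrite(f"pics/{n}1.png",arm.read_camera(n))
E
```

```text
-0.0005511835442036573 0.8667 [ 0.27921009 -1.06691335 -0.32865172]
above 3.9583 [ 0.3 -0.3  0.1]
near [ 0.3 -0.4  0. ]
1.49 [-0.2 -0.   0.4] [ 0.559 -0.035  0.279]
1.34 [0.6 0.2 0.3] [ 0.55  -0.036  0.27 ]
1.19 [-0.4 -0.7  0. ] [ 0.543 -0.036  0.261]
1.04 [-0.3  0.5  0.9] [ 0.536 -0.036  0.25 ]
0.89 [-0.4 -0.9  0.4] [ 0.532 -0.037  0.239]
0.74 [-0.4 -0.9  0.5] [ 0.523 -0.037  0.227]
0.59 [0.5 1.3 0.2] [ 0.516 -0.038  0.215]
0.44 [0.6 0.4 0. ] [ 0.51  -0.038  0.203]
0.29 [0.3 0.4 0.2] [ 0.509 -0.038  0.191]
0.14 [-0.6 -0.1 -0.7] [ 0.513 -0.038  0.18 ]
fin 0.04 [-1.1 -0.6  0.3]
fin 0.01 [ 0.1 -0.1  0.1]
fin -0.01 [-1.1 -0.3  0.8]
fin -0.04 [-1.1 -0.2  0.1]
fin -0.06 [-0.7 -0.1  0.2]
fin -0.09 [-0.   0.4  0.1]
fin -0.11 [-0.9  0.7  0.6]
fin -0.14 [-0.   0.2 -0.2]
fin -0.16 [-1.1 -0.9 -0.8]
fin -0.18 [-0.3 -0.5  0.4]
9.9167
```

```bash
python3 - <<'E'
import cv2
a=cv2.imread("pics/top1.png")[130:280,180:420]
cv2.imwrite("pics/topz1.png",cv2.resize(a,None,fx=3.3,fy=3.3,interpolation=cv2.INTER_CUBIC))
a=cv2.imread("pics/side1.png")[100:300,210:410]
cv2.imwrite("pics/sidez1.png",cv2.resize(a,None,fx=3,fy=3,interpolation=cv2.INTER_CUBIC))
E
```

```text
(no output)
```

View pics/topz1.png

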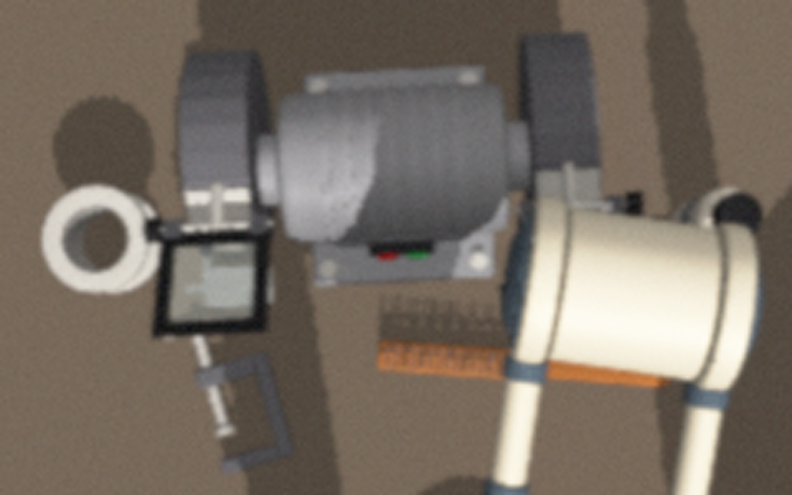

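View pics/sidez1.png

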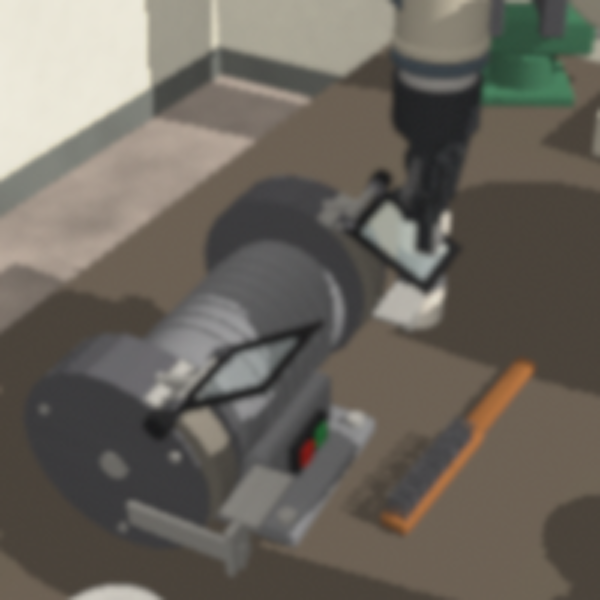

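The right shield has moved down, but the force stays at noise level even at the end. I'll compare its corners with predictions to find its angle.

```bash
python3 - <<'E'
from h import *
np.set_printoptions(precision=1,suppress=True)
print(arm.read_position().round(4),tip("R",-.185).round(4),arm.read_contact_force(),arm.read_wrist_torque(), arm.read_joint_efforts())
z=lambda p:(p-np.array([210-.33,100-.33]))*3
for q in(-.05,0,.05,.1,.15,.2,.3): print(q,*[z(proj("side",edge("R",q,dy=d,n=.003))) for d in(.043,-.043)],z(proj("side",edge("R",q,r=.006,dy=.043,n=.003))))
print(z(proj("side",arm.read_position())))
a=cv2.imread("pics/side1.png")[140:210,310:390]
cv2.imwrite("pics/z2.png",cv2.resize(a,None,fx=8,fy=8,interpolation=cv2.INTER_CUBIC))
E
```

```text
[ 0.5 -0.   0.2] [ 0.5 -0.   0.2] [ 0.1 -0.3 -0.1] [ 0.   0.1 -0. ] [  0.1 -37.2 -42.    0.1  -0.2  -0. ]
-0.05 [419.9 306.7] [454.8 258.6] [345.1 231.9]
0 [423.1 303.8] [457.9 255.7] [345.2 231.6]
0.05 [426.1 300.7] [460.8 252.6] [345.2 231.3]
0.1 [428.9 297.4] [463.6 249.3] [345.3 231. ]
0.15 [431.5 293.9] [466.1 245.9] [345.3 230.7]
0.2 [433.8 290.2] [468.5 242.3] [345.3 230.4]
0.3 [437.9 282.2] [472.5 234.5] [345.2 229.7]
[426.2 275.3]
```

View pics/z2.png

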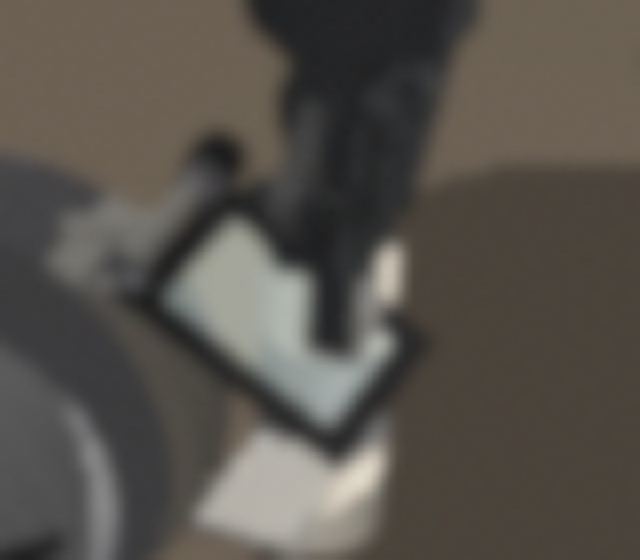

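```bash
python3 - <<'E'
from h import *
np.set_printoptions(precision=4,suppress=True)
p=arm.read_position()
print(p,tip("R",-.185),arm.read_ee_rot(),arm.read_joint_pos(),arm.read_grip_width())
print(proj("side",p),proj("top",p))
F=[arm.read_contact_force() for _ in range(5)];print(np.array(F)); print(arm.read_time())
g=H["R"]; print((p-g)@X3,(p-g)@Y3,p[2]-.214)
# seen tip ray at y-plane of the finger
o,v=ray("side",(351.9,183.7)); t=((p-o)@X3)/(v@X3); print(o+v*t)
t=((p-o)@Y3)/(v@Y3); print(o+v*t)
E
```

```text
[ 0.5278 -0.037   0.1589] [ 0.5276 -0.037   0.159 ] [[ 0.9979  0.0644  0.0002]
 [ 0.0644 -0.9979  0.    ]
 [ 0.0002 -0.     -1.    ]] [-0.1344 -0.1047  1.5095  0.0001  1.7366  1.372 ] -0.0006724934532544684
[351.7298 191.4204] [352.3815 219.3028]
[[ 0.0743 -0.3442 -0.1312]
 [ 0.0743 -0.3442 -0.1312]
 [ 0.0743 -0.3442 -0.1312]
 [ 0.0743 -0.3442 -0.1312]
 [ 0.0743 -0.3442 -0.1312]]
10.0167
-0.06903948182503919 -4.634142848287942e-06 -0.05514425004750606
[ 0.5276 -0.0346  0.1857]
[ 0.5286 -0.037   0.1841]
```

```bash
python3 - <<'E'
from h import *
for n in("side","top"): cv2.imwrite(f"pics/{n}2.png",arm.read_camera(n))
a=cv2.imread("pics/side2.png"); b=cv2.imread("pics/side1.png"); print(cv2.absdiff(a,b).max(), -arm.camera_info("side")["R"].T@arm.camera_info("side")["t"])
a=a[100:220,280:440].copy()
a=cv2.convertScaleAbs(a,alpha=1.6,beta=10)
cv2.imwrite("pics/z3.png",cv2.resize(a,None,fx=5,fy=5,interpolation=cv2.INTER_LANCZOS4))
E
```

```text
17 [0.18376868 0.73602322 0.73845592]
```

View pics/z3.png

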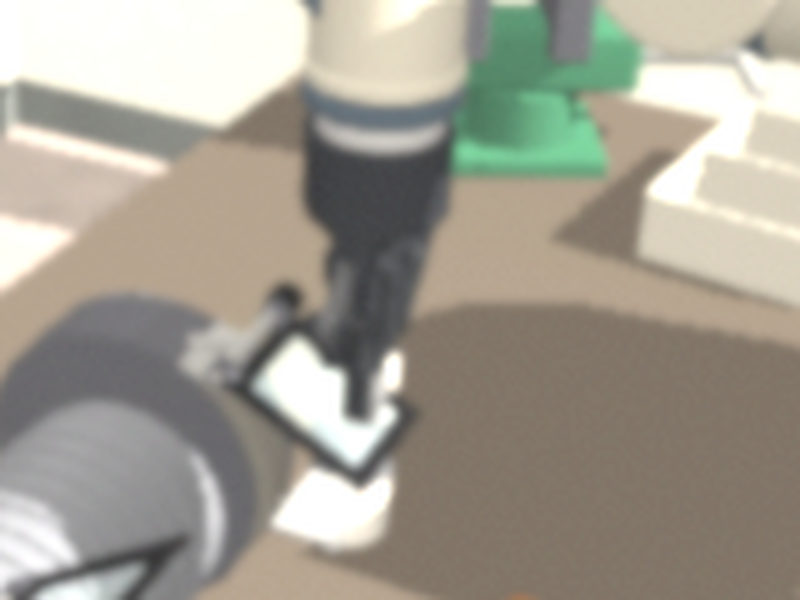

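```bash
python3 - <<'E'
from h import *
print(proj("side",[.215,-.56,.206]))
p=arm.read_position(); p[2]=.33; p[0]-=.0
arm.line_to(p,velocity=.25)
for n in("side","top"): cv2.imwrite(f"pics/{n}3.png",arm.read_camera(n))
p=arm.read_position()
print(arm.read_time(),p,proj("side",p),arm.read_contact_force())
a=cv2.imread("pics/side3.png")[80:220,270:430]
cv2.imwrite("pics/z4.png",cv2.resize(a,None,fx=4,fy=4,interpolation=cv2.INTER_CUBIC))
E
```

```text
[501.63467221 130.99876954]
11.05 [ 0.52744766 -0.03691823  0.32764804] [355.22204442 135.73198927] [-0.03373203  0.98645091 -0.11468098]
```

View pics/z4.png

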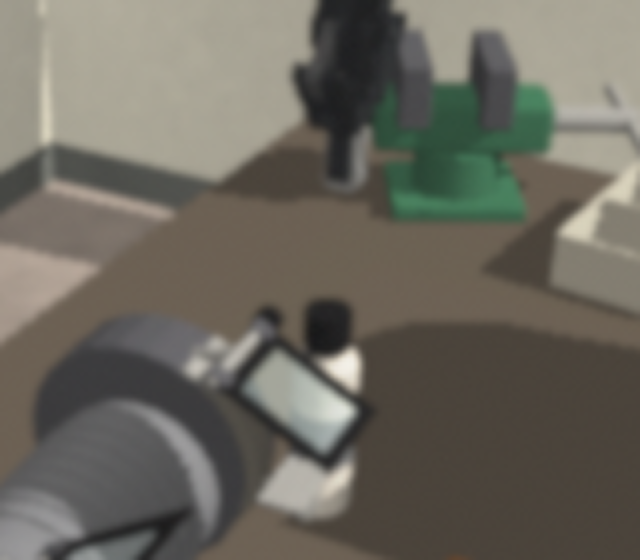

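The fingertip appears at (356,127), but the reported TCP projects to (355,136). So the visible tip is about 26 mm above the nominal TCP. The shield's free corners at (352.5,196) and (363,182) also put it at about 0.13 rad, matching a tip that high. I'll work out that offset and push further with it included.

```bash
cat >> h.py <<'E'
def finish(s,D,q1,q2,st=.03,fmax=8):
    for q in np.arange(q1,q2,-st):
        t=tip(s,q); t[2]-=D
        arm.line_to(t,velocity=.06); F=arm.read_contact_force(); print("fin",round(q,3),F.round(1),(arm.read_position()-t)[2].round(4))
        if np.linalg.norm(F)>fmax: return q
E
python3 - <<'E'
from h import *
p=arm.read_position()
o,v=ray("side",(356.2,127.3)); t=((p-o)@X3)/(v@X3); print((o+v*t-p).round(4))
t=((p-o)@Y3)/(v@Y3); print((o+v*t-p).round(4))
t=tip("R",.3); t[2]-=.012
arm.line_to(t,velocity=.2)
print(finish("R",.026,.15,-.12))
for n in("side","top"): cv2.imwrite(f"pics/{n}4.png",arm.read_camera(n))
print(arm.read_time(), arm.read_contact_force())
a=cv2.imread("pics/side4.png")[110:220,290:410]
cv2.imwrite("pics/z5.png",cv2.resize(a,None,fx=5,fy=5,interpolation=cv2.INTER_CUBIC))
E
```

```text
[ 0.0002 -0.0033  0.0215]
[-0.0012 -0.0001  0.0231]
fin 0.15 [0.3 0.7 0.6] -0.0004
fin 0.12 [-0.8 -1.   0.2] 0.0001
fin 0.09 [-0.   0.6  0.5] 0.0001
fin 0.06 [0.1 0.6 0.1] -0.0001
fin 0.03 [ 0.5 -0.5  0.2] -0.0002
fin 0.0 [-0.5  0.4  0.3] -0.0003
fin -0.03 [-4.6 -0.5  5.9] 0.0007
fin -0.06 [-13.2   0.7  13.3] 0.0024
-0.06
14.375 [-12.8755403    0.0472607   13.99082131]
```

View pics/z5.png

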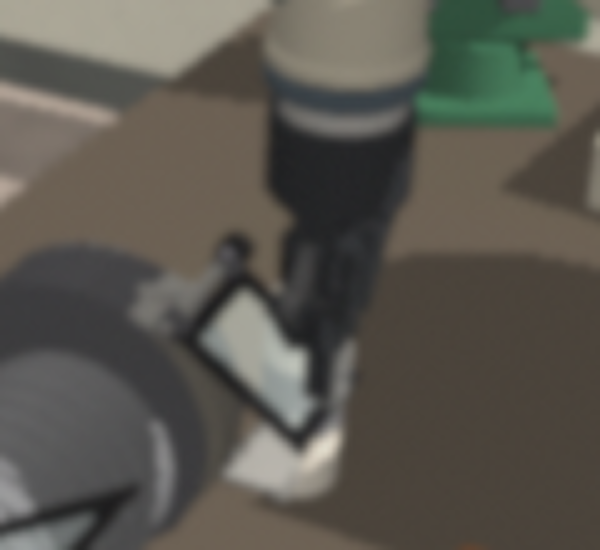

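At q≈0 the force rose to about 19 N along the plate normal, so the right shield is on its stop. Its inner corner at (350,199.4) matches the q=0 prediction of (350.7,200.9). Next I'll lift straight off and do the left one with a 23 mm tip offset.

```bash
python3 - <<'E'
from h import *
D=.023; s="L"; q0=1.2
def tp(q,off=0):
    t=tip(s,q,off); t[2]-=D; return t
p=arm.read_position(); p[2]=.36; arm.line_to(p,velocity=.25)
c=tp(q0+.1,.02); up=c.copy(); up[2]=.36
arm.goto(up,ORI); print(arm.read_time(),arm.read_contact_force().round(1))
arm.line_to(c,velocity=.2)
ok=True
for q in np.arange(1.2,.1,-.12):
    arm.line_to(tp(q),velocity=.1); F=arm.read_contact_force(); print(round(q,2),F.round(1))
    if np.linalg.norm(F)>15: ok=False;break
if ok: print(finish(s,D,.09,-.16,fmax=12))
print(arm.read_time())
cv2.imwrite("pics/side5.png",arm.read_camera("side"))
p=arm.read_position(); p[2]=.36; arm.line_to(p,velocity=.25)
for n in("side","top"): cv2.imwrite(f"pics/{n}6.png",arm.read_camera(n))
print(arm.read_time())
a=cv2.imread("pics/side6.png")[110:260,220:380]
cv2.imwrite("pics/z6.png",cv2.resize(a,None,fx=4,fy=4,interpolation=cv2.INTER_CUBIC))
for s in "LR":
  for q in (0,.05,.1):print(s,q,*[((proj("side",edge(s,q,dy=d,n=.003))-[220-.4,110-.4])*4).round(0) for d in(.043,-.043)])
E
```

```text
16.4917 [-0.2 -0.2 -0.3]
1.2 [ 0.6 -0.  -0.1]
1.08 [ 0.5 -0.1  0.6]
0.96 [-0.3 -1.1 -0.7]
0.84 [-0.5 -0.6  0.9]
0.72 [0.4 0.1 0.8]
0.6 [ 0.5 -0.2  0.6]
0.48 [-0.6 -0.  -0.9]
0.36 [ 0.2 -0.3  0.7]
0.24 [-0.2  0.5 -1.3]
0.12 [0.4 0.5 0.3]
fin 0.09 [0.2 0.1 0.4] -0.0001
fin 0.06 [-0.4 -0.6 -0.7] -0.0
fin 0.03 [-1.3  0.1  0.5] -0.0001
fin 0.0 [ 0.3 -0.2  0.3] -0.0002
fin -0.03 [-0.3 -0.6 -0. ] -0.0002
fin -0.06 [-5.5 -1.9  6.1] 0.0009
fin -0.09 [-13.1  -3.1  13.6] 0.0026
-0.09
21.6167
22.7917
L 0 [322. 644.] [394. 545.]
L 0.05 [326. 640.] [398. 541.]
L 0.1 [330. 636.] [402. 536.]
R 0 [524. 365.] [571. 301.]
R 0.05 [528. 361.] [575. 297.]
R 0.1 [532. 357.] [578. 293.]
```

View pics/z6.png

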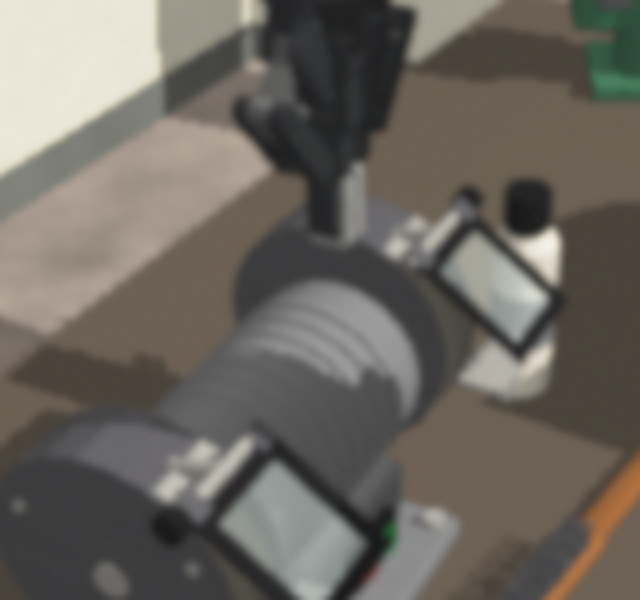

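Both shields look down. I'll move the arm clear and check with both cameras, comparing the pressed and released pictures.

```bash
python3 - <<'E'
from h import *
arm.line_to([.36,.30,.40],velocity=.3) if False else arm.goto([.30,-.35,.40],ORI)
for n in("side","top"): cv2.imwrite(f"pics/{n}7.png",arm.read_camera(n))
print(arm.read_time())
z=lambda n,b:cv2.resize(cv2.imread(f"pics/{n}.png")[b[0]:b[0]+60,b[1]:b[1]+60],None,fx=5,fy=5,interpolation=cv2.INTER_CUBIC)
r=(155,320);l=(215,260)
import numpy as np
cv2.imwrite("pics/z7.png",np.vstack([np.hstack([z("side4",r),z("side7",r)]),np.hstack([z("side5",l),z("side7",l)])]))
a=cv2.imread("pics/top7.png")[130:280,180:420]
cv2.imwrite("pics/topz7.png",cv2.resize(a,None,fx=3.3,fy=3.3,interpolation=cv2.INTER_CUBIC))
for s,b in(("R",r),("L",l)):
  for q in (0,.05,.1):print(s,q,*[((proj("side",edge(s,q,dy=d,n=.003))-[b[1]-.4,b[0]-.4])*5).round(0) for d in(.043,-.043)],*[((proj("top",edge(s,q,dy=d,n=.003))-[180-.35,130-.35])*3.3).round(0) for d in(.043,-.043)])
E
```

```text
25.1333
R 0 [155. 232.] [214. 152.] [519. 316.] [623. 311.]
R 0.05 [160. 226.] [218. 146.] [520. 320.] [624. 314.]
R 0.1 [165. 221.] [223. 141.] [520. 323.] [625. 317.]
L 0 [202. 280.] [293. 156.] [180. 335.] [284. 329.]
L 0.05 [207. 276.] [298. 151.] [180. 338.] [284. 332.]
L 0.1 [212. 270.] [303. 145.] [179. 341.] [283. 336.]
```

View pics/z7.png

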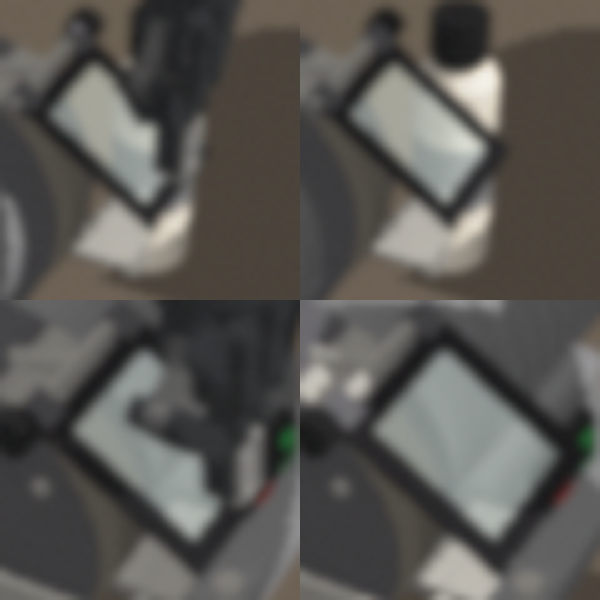

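View pics/topz7.png

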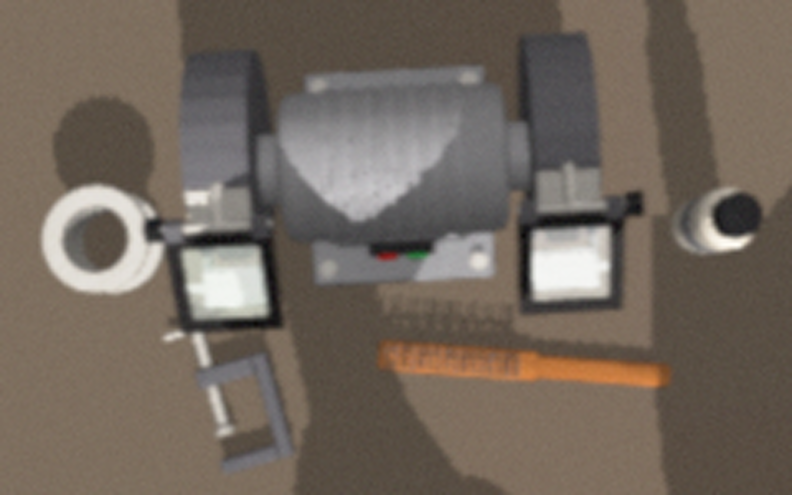

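```bash
python3 -c "
from plant import arm
print(arm.read_contact_force(),arm.read_time()); arm.close_job()"
```

```text
[-0.72696836  0.04893676 -0.06314318] 25.1333
the job is handed in; nothing more can be done
```

I pushed both eye shields down from above with the closed fingertips until they met their stops. I then moved the arm clear and handed the job in at about 25 s.

- **On their stops:** the force on each shield rose from noise level to about 19 N, square to the plate, at an angle of about 0.
- **Still down after release:** in the side pictures, the corners are in the same place pressed and released, so neither shield sprang back. Both views match the fully-down prediction to within 1–2 pixels (up to about 0.1 rad of shield angle), so the force rise is the firmer evidence.
- **Surroundings:** the can, flange, brush and clamp look unmoved in the top view.

**Checks that disagreed:**
- **First right-shield push:** it stopped about 0.13 rad short. The visible fingertips sat about 23–26 mm behind the reported TCP. I corrected for that, pushed the right shield again, and used the correction on the left.
- **Force readings:** the 2–3 N needed to turn the hinges never showed above the roughly 1 N sensor noise. Only contact with the stops registered.

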